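# Slide the plywood tag along the fence into the engraver's corner pocket

### The arm

A 7-joint arm with a two-finger parallel gripper is mounted at the origin on the work surface. World frame = base frame: x ahead of the robot, y to its left, z up, the work surface at z = 0. Lengths are in m, angles in rad, forces in N, time in s.
With the tool pointing down it reaches from about 0.4 to 0.925 m from the base axis. Payload 5.6 kg.
Tool frame: the origin (TCP) lies midway between the tips of the shut fingers; the grasp point (between the pads) lies pinch_z behind it (pinch_z is the distance from the TCP to the grasp point, in m); z points along the fingers, y is the direction in which the jaws open and shut (so a half turn about z gives the same grasp; the last joint's range is limited). The gripper opens to 85 mm and grips with 20 to 120 N. Pads are 22 mm wide; open, the fingers measure 114 mm over their backs; the gripper's body (76 mm by 85 mm) begins 54 mm behind the grasp point. The pads swing forward as they close: fully open they stand 13 mm farther back than shut.
Start: joints at [-1.246, 0.468, -0.012, 1.603, 0.006, 1.071, -0.056], TCP at [0.234, 0.607, 0.207] pointing down, gripper open.
Joint ranges: [-2.53, 2.53], [-0.31, 2.02], [-1.57, 1.55], [0.28, 2.44], [-1.29, 4.43], [0.15, 1.84], [-2.92, 2.92]. Speed limits (rad/s): [2.57, 2.57, 3.14, 3.14, 3.14, 3.14, 3.14].

### API

Orientations are given as a unit quaternion [x, y, z, w].
In Python, from station import * gives the robot as it stands.
- The arm moves only by the shell command python3 -m handwheel 'ROWS'. ROWS is JSON, a list of rows, each a list of 7 numbers: the turn, a rotation vector about the tool's x, y, z in degrees, then the shift along the tool's x, y, z in m, then the finger opening in m, from 0 to 0.0854. In form: [[wx, wy, wz, dx, dy, dz, claw], ...]. A call has exactly 10 rows; each row is the pose to reach, as a shift and turn from the pose measured when the call began, along the tool's axes at that moment; what a row does not reach only later rows make up. A row lasts 1/8 s, in which the tool goes at most 62.5 mm and 10.7 degrees, less where a joint would pass 70% of its speed; a pose out of reach is approached as far as the arm can. A call with a gripper value outside its range is refused whole. The fingers move at their own pace and stop on an object; the grip force is fixed at half the most. Time passes only in rows, so rows that repeat a pose let the fingers close, or fill a call up. It gives the time, the measured TCP pose, the force and the opening at its end, in the units of the state.
- state(): the state, without advancing time (a new reading comes with each control period).
- camera(name): name is "scene" or "side" or "wrist"; returns (picture, depth): 420x560x3 uint8, red, green, blue; 420x560 float32, m along the optical axis (not along the pixel's ray), 0 where there is no reading.
- get_calibration(name): a dict with "camera_matrix" (3x3 intrinsics, pixels), "extrinsics" (4x4, takes a point from world to camera coordinates). Camera axes: x right, y down, z forward; pixel columns grow to the right and rows downward; lengths in m; the calibration is good to about 2 mm. A picture is of the moment at which its call begins: read the wrist's pose just before it. get_calibration takes no time and is no camera call; for the wrist camera it gives the pose at the moment of the call.
- sign_off(): hands the job in, once; it reports no verdict.
The state is a dict: "time_s": time; "joint_pos": joint angles; "joint_vel": joint speeds; "effort": joint torques, N m; "ee_pos": TCP position; "orientation": TCP orientation; "wrist_force": force on the tool from outside, world axes, zero at the start; "torque": the same for the moment, N m; "finger_gap": finger opening in m.
Only numpy, scipy, OpenCV 4.12 (cv2) and the standard library are available. Lean on these libraries where they do the work, as an engineer would, in place of code of your own. Each camera call takes 0.05 s, during which the arm holds its last target. There are 200 camera calls.

### The job

On the laser engraver's bed, push the pale plywood tag up against the long fence with your fingertips, then, keeping it against the fence, drag it along into the corner pocket until it sits fully home against the end stop. Slide it flat on the bed all the way, never lifting it, leave the other loose things where they are, and finish with the hand clear.

Things in the scene. Friction and masses are not known exactly. Their poses are not given: they have to be found in the camera images.
- engraver: Laser engraver fixed on the bench: black 430 x 430 mm extrusion frame, bars 52 mm high. Origin: centre of its underside, at bench height; z up. Its flat smooth bed, 360 (x) x 370 (y) mm about the origin, is 22 mm above the bench. Parked gantry beam: along x at y = -165 mm, 79 mm high (end motors 93). On the bed is a nest of 6 mm high aluminium bars: fence, end stop, keeper.
- head (a point): Centre of the laser head's top, 135 mm above the bench: a black finned block 50 x 50 mm with an orange shield below, fixed to the parked gantry. Axes as engraver. Only an obstacle.
- corner (a point): Inside corner of the nest at bed height, where the faces of fence and end stop meet; axes as engraver. The long fence's face is the line x = 0, from y = 0 to -288 mm, fence 14 mm thick on its +x side. The end stop's face is the line y = 0, x = 0 to -65 mm. Tag fully home: its origin at x = -25, y = -45 mm, its length along y. Bars rise 6 mm above the bed, the tag 9.
- keeper (a point): Inner corner of the keeper's mouth, at bed height; axes as engraver; it lies at x = -53, y = -30 mm from corner. The keeper, a bar 12 mm wide towards -x, runs from here 30 mm to the end stop and makes the pocket 53 mm wide (3 mm play for the tag). From here its mouth flares outward over 13 mm towards -y, ending 6 mm (inner edge) to 17 mm (outer edge) further to -x.
- tag: Pale birch plywood tag, a flat rectangular plate 50 mm (its x) x 90 mm (its y) x 9 mm thick, about 30 g, lying flat and loose on the bed with a small dark 6 mm hole near its -y end. Origin: centre of its underside. It starts away from the fence, 115 to 185 mm short of home, turned at most 0.5 rad from the fence's direction. Smooth: it slides on bed and bars with friction about 0.3, less than a rubber fingertip on it.
- gauge: Bystander: stepped aluminium focus gauge, 22 mm across the foot, 40 mm high, standing loose on the bed. Origin: centre of its underside. Leave alone.
- wheel: Bystander: dark wooden wheel, 40 mm across, 9 mm thick, lying loose on the bed. Origin: centre of its underside. Leave alone.
- screwdriver: Bystander: screwdriver with a green handle lying on the bench to the engraver's right (-y). Origin: underside of its middle. Leave alone.
- bottle: Bystander: pink drinking bottle, 70 mm across, 200 mm high, standing on the bench to the left (+y). Origin: centre of its underside. Leave alone.
Not all that is in view belongs to the job. Several things have the shape of the tag; the one meant has the colours described above.

How it is judged:
By the outcome, as a careful person would: the job done as asked, in the order asked, and still so for the second after the job is handed in, with the robot touching nothing.
It also fails if it takes over 54 s, if anything falls off the work surface, if the arm or the gripper's body presses on something with over 40 N, if the wrist force passes 120 N, or if a joint passes its speed limit or range.

## Working session

There is one attempt and no reset: what is moved stays moved. The work goes in short steps, Python scripts to look and compute and a shell command to move; the robot and the scene stay as the last step left them, time stands still between calls to the robot, and variables do not carry over. Pictures are saved under pics/ and viewed, about 8 in all and at most 12, crops included, and the job is handed in when it is done.

```bash
mkdir -p pics; python3 - <<'E'
from station import *
import cv2,numpy as np
s=state();print({k:np.round(v,3).tolist() for k,v in s.items()})
for n in("scene","side"):
    p,d=camera(n);np.savez(f"pics/{n}0.npz",p=p,d=d,**get_calibration(n));cv2.imwrite(f"pics/{n}0.png",p[:,:,::-1])
    c=get_calibration(n);print(n,np.round(c["camera_matrix"],1).tolist(),np.round(c["extrinsics"],3).tolist())
E
```

```text
{'time_s': 0.0, 'joint_pos': [-1.246, 0.468, -0.012, 1.604, 0.006, 1.071, -0.056], 'joint_vel': [0.002, -0.0, -0.002, 0.001, 0.001, -0.001, 0.0], 'effort': [-0.001, -53.238, 0.021, -25.13, 0.011, 0.008, 0.0], 'ee_pos': [0.234, 0.606, 0.206], 'orientation': [0.183, 0.983, -0.001, -0.0], 'wrist_force': [0.026, 0.336, 0.229], 'torque': [0.007, 0.009, 0.013], 'finger_gap': 0.086}
scene [[528.9, 0.0, 286.7], [0.0, 528.9, 210.0], [0.0, 0.0, 1.0]] [[-0.629, 0.777, -0.008, 0.283], [0.607, 0.484, -0.63, -0.265], [-0.485, -0.401, -0.777, 1.825], [0.0, 0.0, 0.0, 1.0]]
side [[416.7, 0.0, 279.1], [0.0, 416.7, 211.8], [0.0, 0.0, 1.0]] [[0.956, -0.293, -0.011, -0.449], [-0.192, -0.597, -0.779, 0.179], [0.221, 0.747, -0.627, 1.163], [0.0, 0.0, 0.0, 1.0]]
```

View pics/scene0.png

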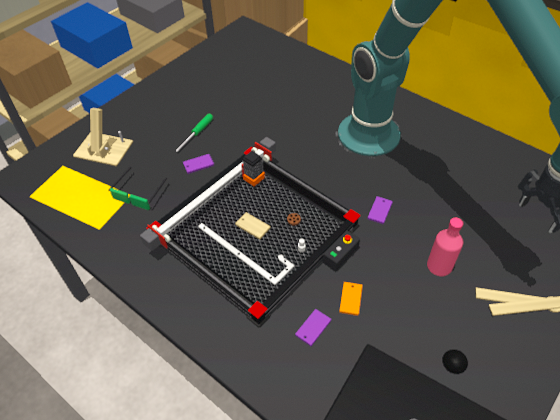

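View pics/side0.png

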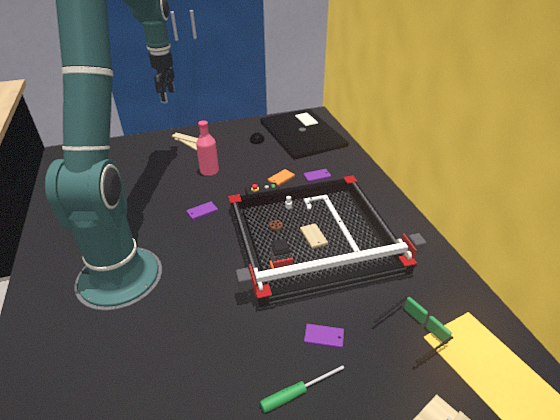

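The pale tag is at scene (253,225) and side (314,235) on the bed. The purple and orange plates, at scene (198,162), (380,209), (313,327) and (350,298), have the same shape but the wrong colour and lie on the bench. Next I measure the tag and confirm it in an enlarged crop.

```bash
cat > h.py <<'E'
import numpy as np,cv2
def cast(uv,K,T,z):
    uv=np.atleast_2d(np.asarray(uv,float));R=T[:3,:3];o=-R.T@T[:3,3]
    d=np.c_[uv,np.ones(len(uv))]@np.linalg.inv(K).T@R
    return (o+d*((z-o[2])/d[:,2])[:,None])[:,:2]
def blobs(p,mask,K,T,z,amin=20):
    cs,_=cv2.findContours(mask.astype(np.uint8),cv2.RETR_EXTERNAL,cv2.CHAIN_APPROX_NONE)
    for c in cs:
        if cv2.contourArea(c)<amin: continue
        w=cast(c[:,0],K,T,z); r=cv2.minAreaRect((w*1000).astype(np.float32))
        x=c[:,0].mean(0)
        b=cv2.boxPoints(r)
        print("px",x.round(0),"area",cv2.contourArea(c),"ctr mm",np.round(r[0],1),"size",np.round(r[1],1),"box",b.round(0).tolist())
E
python3 - <<'E'
from h import *
for n,(x0,y0,x1,y1) in dict(scene=(140,130,370,320),side=(225,170,425,300)).items():
    f=np.load(f"pics/{n}0.npz");p=f["p"];K=f["camera_matrix"];T=f["extrinsics"]
    hsv=cv2.cvtColor(p,cv2.COLOR_RGB2HSV);m=np.zeros(p.shape[:2],bool);m[y0:y1,x0:x1]=1
    h,s,v=[hsv[...,i].astype(int) for i in range(3)]
    print(n,"tag");blobs(p,m&(h>8)&(h<32)&(s>45)&(s<150)&(v>130),K,T,.031,60)
    print("white");blobs(p,m&(s<50)&(v>150),K,T,.028,8)
    print("red");blobs(p,m&((h<6)|(h>174))&(s>150)&(v>110),K,T,.052,20)
    print("brown");blobs(p,m&(h<14)&(s>90)&(v>50)&(v<150),K,T,.031,20)
    cv2.imwrite(f"pics/{n}0c.png",cv2.resize(p[y0:y1,x0:x1,::-1],None,fx=3.4 if n=="scene" else 4,fy=3.4 if n=="scene" else 4,interpolation=cv2.INTER_CUBIC)[:600,:800])
E
```

```text
scene tag
px [252. 225.] area 442.0 ctr mm [566.1 -35.1] size [54.8 94.5] box [[536.0, 10.0], [542.0, -84.0], [596.0, -81.0], [591.0, 14.0]]
white
px [338. 248.] area 10.5 ctr mm [475.1 207.5] size [12.9 11.2] box [[468.0, 203.0], [479.0, 200.0], [482.0, 212.0], [471.0, 215.0]]
px [301. 244.] area 61.0 ctr mm [529.2 117.9] size [41.7 19.8] box [[507.0, 113.0], [519.0, 97.0], [552.0, 123.0], [539.0, 139.0]]
px [167. 237.] area 21.0 ctr mm [ 751.4 -199.7] size [27.4 12.2] box [[741.0, -211.0], [753.0, -215.0], [762.0, -189.0], [750.0, -185.0]]
px [250. 256.] area 643.5 ctr mm [632.   -6.4] size [302.  85.] box [[584.0, -156.0], [669.0, -159.0], [679.0, 143.0], [594.0, 146.0]]
px [198. 199.] area 615.0 ctr mm [ 574.6 -228.1] size [ 40.1 359.2] box [[394.0, -233.0], [752.0, -263.0], [755.0, -223.0], [397.0, -193.0]]
px [266. 157.] area 20.5 ctr mm [ 329.6 -184.6] size [20.2 21.5] box [[319.0, -175.0], [320.0, -196.0], [341.0, -195.0], [339.0, -173.0]]
px [257. 151.] area 35.5 ctr mm [ 325.3 -227.2] size [20.4 41.2] box [[314.0, -207.0], [317.0, -249.0], [337.0, -247.0], [334.0, -206.0]]

[... 2186 characters left out ...]
 -148.0], [794.0, -127.0]]
px [235. 198.] area 70.5 ctr mm [375.4 185.5] size [41.  37.3] box [[356.0, 166.0], [393.0, 164.0], [395.0, 205.0], [357.0, 207.0]]
px [350. 179.] area 58.0 ctr mm [776.9 172. ] size [37.8 38.6] box [[757.0, 190.0], [760.0, 151.0], [797.0, 154.0], [794.0, 193.0]]
brown
px [283. 263.] area 64.5 ctr mm [ 443.8 -121.9] size [17.  55.7] box [[416.0, -129.0], [471.0, -131.0], [472.0, -114.0], [416.0, -112.0]]
px [409. 247.] area 62.5 ctr mm [ 811.6 -165.6] size [96.4 20.6] box [[794.0, -212.0], [815.0, -215.0], [829.0, -119.0], [809.0, -116.0]]
px [276. 225.] area 87.0 ctr mm [471.5  42.8] size [39.3 46.4] box [[452.0, 66.0], [452.0, 19.0], [491.0, 20.0], [491.0, 66.0]]
```

View pics/scene0c.png

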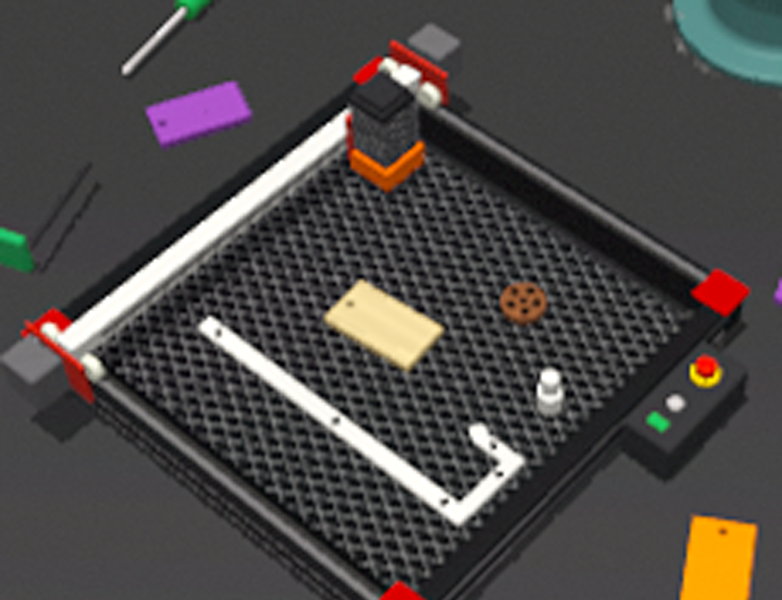

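The crop confirms the pale birch tag at crop (384,325), with its hole at (350,302) in the -y end. The fence runs (210,328) to (455,510), the end stop ends at (515,460), and the keeper is at (480,435). Now I raise and go over the nest for a wrist view.

```bash
python3 -m handwheel '[[0,0,0,0,0,-0.06,0.05],[0,0,0,0,0,-0.12,0.05],[0,0,-10,-0.05,-0.04,-0.12,0.05],[0,0,-19,-0.1,-0.08,-0.12,0.05],[0,0,-19,-0.15,-0.12,-0.12,0.05],[0,0,-19,-0.2,-0.16,-0.12,0.05],[0,0,-19,-0.25,-0.2,-0.12,0.05],[0,0,-19,-0.3,-0.24,-0.12,0.05],[0,0,-19,-0.35,-0.285,-0.12,0.05],[0,0,-19,-0.4,-0.325,-0.12,0.05]]'
python3 - <<'E'
from station import *
import numpy as np
from scipy.spatial.transform import Rotation as R
s=state();r=R.from_quat(s["orientation"]).as_matrix();print(s["ee_pos"],r.round(3).tolist())
print("shift tool to hover", (r.T@(np.array([.56,.03,.33])-s["ee_pos"])).round(3))
E
```

```text
time_s: 1.35
ee_pos: [0.4827, 0.1705, 0.3265]
orientation: [0.018, 1.0, -0.001, -0.0]
wrist_force: [1.1, -0.1, -0.5]
finger_gap: 0.0503
[0.48274135 0.17053045 0.32652148] [[-0.999, 0.036, -0.001], [0.036, 0.999, -0.001], [0.001, -0.001, -1.0]]
shift tool to hover [-0.082 -0.138 -0.003]
```

```bash
python3 -m handwheel '[[0,0,0,-0.03,-0.05,0,0.05],[0,0,0,-0.06,-0.1,0,0.05],[0,0,0,-0.082,-0.138,0,0.05],[0,0,0,-0.082,-0.138,0,0.05],[0,0,0,-0.082,-0.138,0,0.05],[0,0,0,-0.082,-0.138,0,0.05],[0,0,0,-0.082,-0.138,0,0.05],[0,0,0,-0.082,-0.138,0,0.05],[0,0,0,-0.082,-0.138,0,0.05],[0,0,0,-0.082,-0.138,0,0.05]]'
python3 - <<'E'
from station import *
import cv2,numpy as np
c=get_calibration("wrist");p,d=camera("wrist");np.savez("pics/wrist1.npz",p=p,d=d,**c);cv2.imwrite("pics/wrist1.png",p[:,:,::-1])
E
```

```text
time_s: 2.6
ee_pos: [0.5597, 0.0297, 0.3267]
orientation: [0.018, 1.0, -0.001, -0.0]
wrist_force: [-0.5, 0.0, 0.4]
finger_gap: 0.0497
```

View pics/wrist1.png

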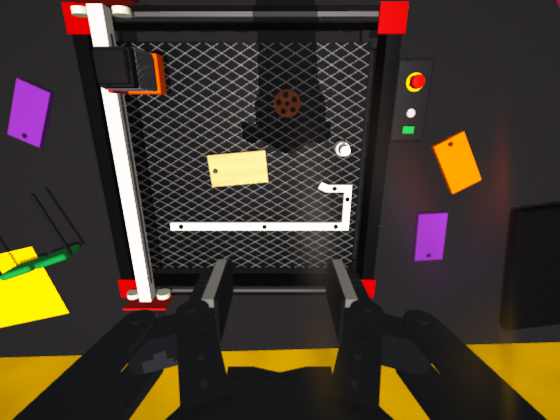

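The wrist view shows the tag at (238,168), the fence from (170,227) to (350,227), the end stop at (347,207), the keeper at (330,187), the gauge at (343,149) and the wheel at (287,103). I'll extract these precisely.

```bash
cat > m.py <<'E'
from h import *
def meas(fn):
    f=np.load(fn);p=f["p"];K=f["camera_matrix"];T=f["extrinsics"]
    hsv=cv2.cvtColor(p,cv2.COLOR_RGB2HSV);h,s,v=[hsv[...,i].astype(int) for i in range(3)]
    def con(m,pt=None):
        cs,_=cv2.findContours(m.astype(np.uint8),cv2.RETR_EXTERNAL,cv2.CHAIN_APPROX_NONE);return cs
    proj=lambda P:(lambda q:q[:2]/q[2])(K@(T@np.r_[P,1])[:3])
    return p,K,T,h,s,v,con,proj
def tag(fn,lo=200):
    p,K,T,h,s,v,con,proj=meas(fn)
    m=(h>15)&(h<32)&(s>35)&(s<160)&(v>lo)
    out=[]
    for c in con(m):
        if cv2.contourArea(c)<300: continue
        w=cast(c[:,0],K,T,.031)*1000; r=cv2.minAreaRect(w.astype(np.float32))
        if abs(max(r[1])-90)<15 and abs(min(r[1])-50)<12:
            b=cv2.boxPoints(r);e=[b[1]-b[0],b[2]-b[1]];e=max(e,key=np.linalg.norm);e=e*np.sign(e[1])
            out.append((np.array(r[0]),r[1],np.degrees(np.arctan2(-e[0],e[1]))))
    return out
E
python3 - <<'E'
from m import *
fn="pics/wrist1.npz"
for t in tag(fn,150):print("tag",np.round(t[0],1),np.round(t[1],1),"yaw",round(t[2],2))
p,K,T,h,s,v,con,proj=meas(fn)
m=(s<45)&(v>170);m[:, :160]=0;m[:170]=0;m[250:]=0;m[:,365:]=0
for u in range(180,345,20):
    r=np.where(m[205:245,u])[0]+205;print(u,r.min(),r.max(),cast([[u,r.min()-.5],[u,r.max()+.5]],K,T,.028).round(4).tolist())
for rw in range(198,220,4):
    c=np.where(m[rw,335:365])[0]+335;print("stop",rw,c.min(),c.max(),cast([[c.min()-.5,rw],[c.max()+.5,rw]],K,T,.028).round(4).tolist())
print("keeper",cast([[320,190],[336,192],[319,183],[343,192],[353,192]],K,T,.028).round(4).tolist())
g=(s<60)&(v>120);g[:135]=0;g[165:]=0;g[:,:325]=0;g[:,360:]=0
ys,xs=np.where(g);print("gauge px",xs.mean(),ys.mean(),cast([[xs.mean(),ys.mean()]],K,T,.05))
print("wheel",cast([[287,103]],K,T,.031))
np.set_printoptions(linewidth=250);print("dark rows", v[205:215,200:204].tolist())
cv2.imwrite("pics/w1c.png",cv2.resize(p[130:245,160:370,::-1],None,fx=3.8,fy=3.8,interpolation=cv2.INTER_CUBIC))
E
```

```text
tag [565.8 -36.3] [52.2 91.5] yaw 3.16
180 222 230 [[0.6515, -0.1404], [0.6677, -0.1427]]
200 222 230 [[0.6528, -0.107], [0.669, -0.109]]
220 222 230 [[0.654, -0.0736], [0.6702, -0.0752]]
240 222 230 [[0.6553, -0.0402], [0.6715, -0.0415]]
260 222 230 [[0.6565, -0.0068], [0.6728, -0.0078]]
280 222 230 [[0.6578, 0.0266], [0.674, 0.026]]
300 222 230 [[0.659, 0.06], [0.6753, 0.0597]]
320 222 230 [[0.6603, 0.0933], [0.6766, 0.0934]]
340 222 230 [[0.6615, 0.1267], [0.6778, 0.1272]]
stop 198 343 351 [[0.6207, 0.1296], [0.6212, 0.1442]]
stop 202 343 350 [[0.6275, 0.1298], [0.628, 0.1429]]
stop 206 343 350 [[0.6344, 0.13], [0.6349, 0.1431]]
stop 210 342 350 [[0.6413, 0.1286], [0.6418, 0.1434]]
stop 214 342 349 [[0.6483, 0.1288], [0.6488, 0.142]]
stop 218 342 349 [[0.6554, 0.129], [0.6559, 0.1423]]
keeper [[0.6058, 0.093], [0.6101, 0.1188], [0.5942, 0.0913], [0.6106, 0.1301], [0.6112, 0.1462]]
gauge px 342.0082644628099 149.30578512396696 [[0.53914948 0.12195092]]
wheel [[0.47194874 0.04365013]]
dark rows [[90, 84, 54, 24], [54, 77, 94, 84], [26, 41, 65, 78], [26, 26, 26, 40], [26, 26, 26, 23], [27, 26, 48, 96], [38, 64, 80, 85], [83, 85, 75, 39], [123, 99, 60, 28], [79, 78, 89, 84]]
```

View pics/w1c.png

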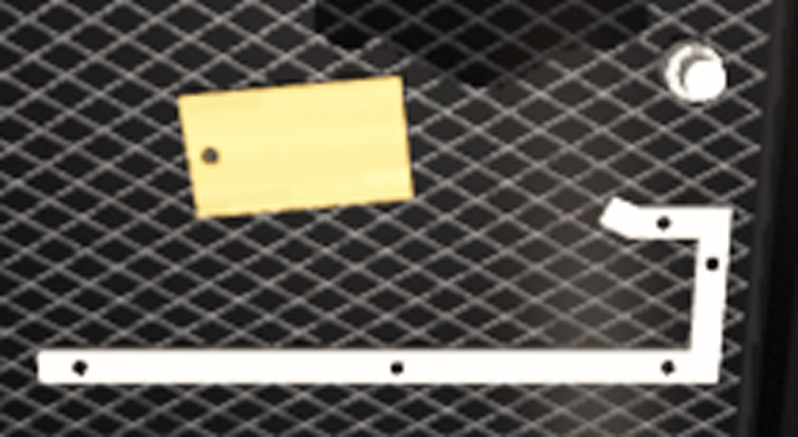

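```bash
python3 -m handwheel '[[0,0,0,0.02,-0.035,0.04,0.04],[0,0,0,0.043,-0.068,0.09,0.04],[0,0,0,0.043,-0.068,0.145,0.04],[0,0,0,0.043,-0.068,0.2,0.04],[0,0,0,0.043,-0.068,0.25,0.04],[0,0,0,0.043,-0.068,0.28,0.04],[0,0,0,0.043,-0.068,0.29,0.04],[0,0,0,0.043,-0.068,0.297,0.04],[0,0,0,0.043,-0.068,0.3,0.04],[0,0,0,0.043,-0.068,0.3,0.04]]'
python3 - <<'E'
from station import *
import cv2,numpy as np
c=get_calibration("wrist");p,d=camera("wrist");cv2.imwrite("pics/wrist2.png",p[:,:,::-1]);print(state()["ee_pos"])
E
```

```text
time_s: 3.9
ee_pos: [0.5148, -0.0371, 0.0276]
orientation: [0.018, 1.0, -0.001, 0.001]
wrist_force: [-0.5, 0.1, -0.9]
finger_gap: 0.0403
[ 0.51477634 -0.03708861  0.02760553]
```

View pics/wrist2.png

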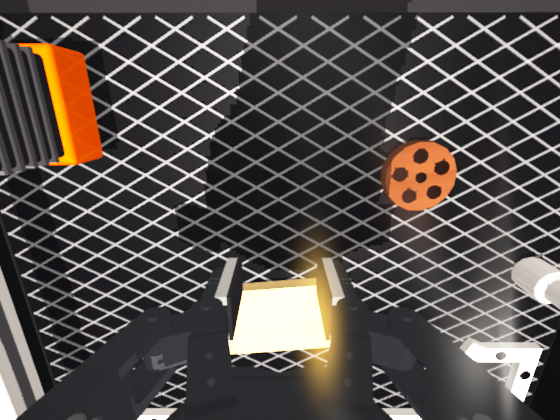

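The tips stand just on the -x side of the tag (tag at (280,315), tips at (225,265) and (335,265)), and the bystanders are clear. I lower 3 mm and push towards the fence, stopping just short of it.

```bash
python3 -m handwheel '[[0,0,0,0,0,0.003,0.04],[0,0,0,-0.008,0,0.003,0.04],[0,0,0,-0.016,0,0.003,0.04],[0,0,0,-0.026,0,0.003,0.04],[0,0,0,-0.036,0,0.003,0.04],[0,0,0,-0.046,0,0.003,0.04],[0,0,0,-0.056,0,0.003,0.04],[0,0,0,-0.064,0,0.003,0.04],[0,0,0,-0.069,0,0.003,0.04],[0,0,0,-0.072,0,0.003,0.04]]'
python3 - <<'E'
from station import *
import cv2,numpy as np
from m import *
for n in("scene","side"):
    p,d=camera(n);np.savez(f"pics/{n}3.npz",p=p,d=d,**get_calibration(n))
    print(n,tag(f"pics/{n}3.npz",130))
p=np.load("pics/scene3.npz")["p"];q=np.load("pics/side3.npz")["p"]
cv2.imwrite("pics/both3.png",np.hstack([cv2.resize(a[...,::-1],(400,400),interpolation=cv2.INTER_CUBIC) for a in(p[150:310,180:340],q[170:290,245:365])]))
print(state()["ee_pos"])
E
```

```text
time_s: 5.2
ee_pos: [0.5869, -0.0397, 0.0246]
orientation: [0.018, 1.0, -0.001, 0.0]
wrist_force: [0.2, 0.1, -0.2]
finger_gap: 0.04
scene []
side [(array([565.38409424, -37.72668839]), (53.785850524902344, 98.25765991210938), np.float32(2.498617))]
[ 0.5868432  -0.03968099  0.0246439 ]
```

View pics/both3.png

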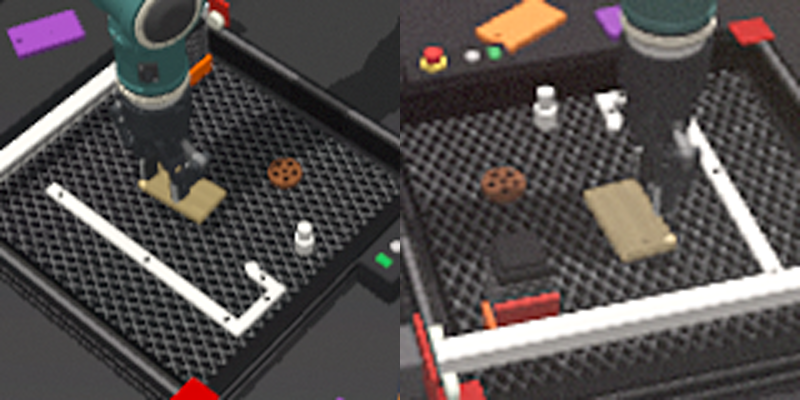

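The fingers passed over the tag without moving it, because the tips of open fingers sit higher than the TCP. I raise, go back, and come down lower while feeling for the bed.

```bash
python3 -m handwheel '[[0,0,0,0,0,-0.015,0.04],[0,0,0,0.03,-0.001,-0.015,0.04],[0,0,0,0.07,-0.002,-0.015,0.04],[0,0,0,0.073,-0.002,-0.01,0.04],[0,0,0,0.073,-0.002,0,0.04],[0,0,0,0.073,-0.002,0.002,0.04],[0,0,0,0.073,-0.002,0.004,0.04],[0,0,0,0.073,-0.002,0.005,0.04],[0,0,0,0.073,-0.002,0.005,0.04],[0,0,0,0.073,-0.002,0.005,0.04]]'
python3 - <<'E'
from station import *
import numpy as np
c=get_calibration("wrist");p,d=camera("wrist");T=c["extrinsics"];K=c["camera_matrix"]
np.savez("pics/wrist4.npz",p=p,d=d,**c)
v,u=np.mgrid[:420,:560];Pc=np.dstack([(u-K[0,2])/K[0,0]*d,(v-K[1,2])/K[1,1]*d,d]);W=(Pc-T[:3,3])@T[:3,:3]
s=state();print(s["ee_pos"],s["wrist_force"])
# nearest-to-bed finger points, near TCP xy
for u0 in (222,228,234,328,334,340):
    for v0 in (258,264,270,280):print(u0,v0,W[v0,u0].round(4).tolist(),end=" ")
    print()
E
```

```text
time_s: 6.55
ee_pos: [0.514, -0.0391, 0.0196]
orientation: [0.018, 1.0, -0.001, 0.001]
wrist_force: [0.5, -0.2, -0.2]
finger_gap: 0.0398
[ 0.5139576  -0.03906571  0.01967788] [ 0.43694802 -0.84309137 -0.65736523]
222 258 [0.5185, -0.0755, 0.0205] 222 264 [0.5224, -0.0758, 0.021] 222 270 [0.5066, -0.0679, 0.0557] 222 280 [0.5024, -0.0646, 0.0715] 
228 258 [0.5032, -0.0655, 0.0497] 228 264 [0.5027, -0.0643, 0.0567] 228 270 [0.5036, -0.0637, 0.061] 228 280 [0.5027, -0.062, 0.0712] 
234 258 [0.5029, -0.0623, 0.0503] 234 264 [0.5027, -0.0614, 0.0569] 234 270 [0.5031, -0.0607, 0.0621] 234 280 [0.5036, -0.0596, 0.0699] 
328 258 [0.5048, -0.0144, 0.0503] 328 264 [0.5047, -0.0154, 0.0565] 328 270 [0.5044, -0.0163, 0.0626] 328 280 [0.5047, -0.0175, 0.0707] 
334 258 [0.5207, -0.006, 0.0214] 334 264 [0.5255, -0.0057, 0.0203] 334 270 [0.5046, -0.0135, 0.0625] 334 280 [0.5044, -0.015, 0.0713] 
340 258 [0.5206, -0.0024, 0.0217] 340 264 [0.5242, -0.0025, 0.0228] 340 270 [0.5089, -0.0092, 0.0554] 340 280 [0.5089, -0.0109, 0.0644]
```

```bash
python3 - <<'E'
import numpy as np
f=np.load("pics/wrist4.npz");d=f["d"];T=f["extrinsics"];K=f["camera_matrix"]
v,u=np.mgrid[:420,:560];Pc=np.dstack([(u-K[0,2])/K[0,0]*d,(v-K[1,2])/K[1,1]*d,d]);W=(Pc-T[:3,3])@T[:3,:3]
m=(abs(W[...,0]-.5035)<.003)&(abs(abs(W[...,1]+.039)-.027)<.01)&(d>0)&(W[...,2]>.024)
print("min finger z",np.sort(W[...,2][m])[:8].round(4))
for r in range(225,262,3):print(r,W[r,228].round(4),W[r,232].round(4))
E
```

```text
min finger z [0.0472 0.0473 0.0476 0.0478 0.0479 0.0481 0.0481 0.0481]
225 [ 0.4963 -0.0695  0.0213] [ 0.4962 -0.067   0.0217]
228 [ 0.4984 -0.0698  0.0209] [ 0.4986 -0.0674  0.0205]
231 [ 0.5001 -0.0698  0.0214] [ 0.5001 -0.0674  0.0216]
234 [ 0.502  -0.07    0.0215] [ 0.5029 -0.0679  0.0197]
237 [ 0.5042 -0.0703  0.021 ] [ 0.5042 -0.0678  0.0213]
240 [ 0.5067 -0.0707  0.0198] [ 0.5064 -0.0681  0.0207]
243 [ 0.5089 -0.071   0.0194] [ 0.5081 -0.0681  0.0215]
246 [ 0.5099 -0.0707  0.0216] [ 0.5103 -0.0684  0.0209]
249 [ 0.5122 -0.071   0.021 ] [ 0.5121 -0.0685  0.0215]
252 [ 0.5149 -0.0715  0.0197] [ 0.5144 -0.0688  0.0208]
255 [ 0.5164 -0.0715  0.0208] [ 0.5161 -0.0688  0.0217]
258 [ 0.5032 -0.0655  0.0497] [ 0.4307 -0.0365  0.1863]
261 [ 0.5027 -0.0648  0.0537] [ 0.5029 -0.0629  0.0536]
```

Finger geometry while open is unclear, but shut fingers put the tips exactly at the TCP. I lift 6 mm, shut them, and start the push.

```bash
python3 -m handwheel '[[0,0,0,0,0.003,-0.0055,0.04],[0,0,0,0,0.003,-0.0055,0.0],[0,0,0,0,0.003,-0.0055,0.0],[0,0,0,0,0.003,-0.0055,0.0],[0,0,0,0,0.003,-0.0055,0.0],[0,0,0,-0.008,0.003,-0.0055,0.0],[0,0,0,-0.016,0.003,-0.0055,0.0],[0,0,0,-0.024,0.003,-0.0055,0.0],[0,0,0,-0.032,0.003,-0.0055,0.0],[0,0,0,-0.04,0.003,-0.0055,0.0]]'
cat > look.py <<'E'
from station import *
import sys
from m import *
k=sys.argv[1]
for n in("scene","side"):
    p,d=camera(n);np.savez(f"pics/{n}{k}.npz",p=p,d=d,**get_calibration(n))
    print(n,[(t[0].round(1),np.round(t[1],1),round(float(t[2]),2)) for t in tag(f"pics/{n}{k}.npz",130)])
p=np.load(f"pics/scene{k}.npz")["p"];q=np.load(f"pics/side{k}.npz")["p"]
cv2.imwrite(f"pics/both{k}.png",np.hstack([cv2.resize(a[...,::-1],(400,400),interpolation=cv2.INTER_CUBIC) for a in(p[180:300,190:310],q[170:290,265:385])]))
print(state()["ee_pos"])
E
python3 look.py 5
```

```text
time_s: 7.85
ee_pos: [0.5546, -0.0375, 0.0252]
orientation: [0.018, 1.0, -0.001, 0.001]
wrist_force: [-0.3, -0.3, -0.9]
finger_gap: -0.0002
scene [(array([567.1, -34.7]), array([52.7, 95.2]), 3.42)]
side [(array([566.2, -37.8]), array([55.5, 98.1]), 2.5)]
[ 0.5551276  -0.03755267  0.0252545 ]
```

View pics/both5.png

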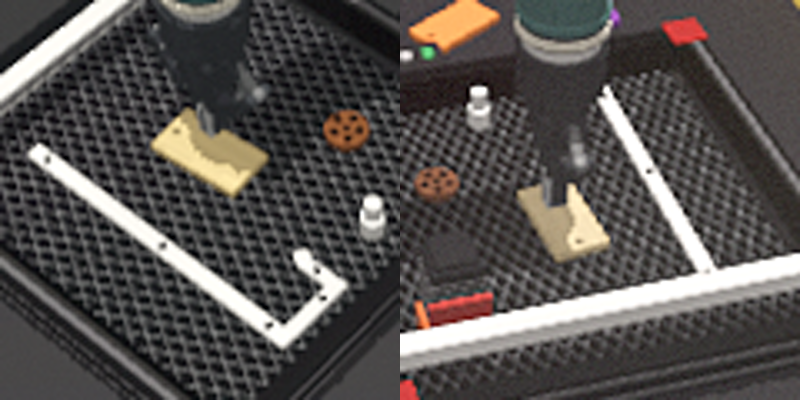

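```bash
python3 - <<'E'
import numpy as np
for n,u0,v0 in(("scene",254,219),("side",311,231)):
    f=np.load(f"pics/{n}5.npz");d=f["d"];T=f["extrinsics"];K=f["camera_matrix"]
    v,u=np.mgrid[:420,:560];Pc=np.dstack([(u-K[0,2])/K[0,0]*d,(v-K[1,2])/K[1,1]*d,d]);W=(Pc-T[:3,3])@T[:3,:3]
    for r in range(v0-8,v0+4):print(n,r,[(W[r,c]*1000).round(0).astype(int).tolist() for c in range(u0-6,u0+5,2)])
    q=T@np.r_[.5551,-.0375,.0252,1];q=K@q[:3];print("TCP px",q[:2]/q[2])
E
```

```text
scene 211 [[561, -52, 76], [564, -41, 88], [567, -30, 100], [565, -24, 102], [563, -18, 104], [568, -5, 119]]
scene 212 [[560, -54, 70], [565, -41, 84], [567, -30, 94], [565, -24, 97], [568, -14, 108], [566, -8, 111]]
scene 213 [[562, -52, 68], [568, -38, 85], [565, -33, 86], [560, -30, 84], [567, -15, 101], [567, -7, 109]]
scene 214 [[546, -70, 34], [566, -40, 77], [564, -34, 79], [564, -26, 85], [568, -14, 99], [567, -8, 102]]
scene 215 [[546, -70, 29], [564, -43, 67], [566, -32, 78], [563, -28, 79], [556, -27, 73], [567, -8, 99]]
scene 216 [[550, -66, 32], [565, -42, 65], [562, -37, 67], [561, -30, 70], [558, -25, 72], [551, -24, 65]]
scene 217 [[550, -67, 25], [565, -43, 59], [1225, 640, 1254], [562, -29, 67], [554, -30, 59], [528, -47, 19]]
scene 218 [[555, -62, 30], [563, -45, 52], [565, -35, 61], [562, -30, 62], [553, -31, 53], [533, -43, 23]]
scene 219 [[558, -59, 31], [555, -54, 32], [566, -35, 57], [563, -29, 59], [546, -38, 35], [540, -35, 32]]
scene 220 [[560, -57, 30], [556, -53, 29], [557, -44, 36], [550, -42, 32], [546, -38, 30], [545, -31, 35]]
scene 221 [[562, -56, 2
[... 820 characters left out ...]
[559, -46, 67], [563, -52, 71]]
side 229 [[551, -5, 31], [555, -10, 35], [548, -43, 64], [552, -48, 67], [559, -47, 65], [564, -49, 65]]
side 230 [[549, -9, 31], [555, -11, 32], [549, -42, 59], [551, -52, 66], [558, -49, 62], [564, -50, 62]]
side 231 [[547, -16, 33], [553, -16, 32], [548, -45, 58], [552, -49, 60], [561, -44, 54], [576, -23, 31]]
side 232 [[546, -16, 30], [552, -19, 31], [557, -21, 31], [563, -24, 32], [568, -28, 34], [573, -29, 34]]
side 233 [[545, -21, 30], [550, -24, 31], [554, -30, 36], [560, -30, 34], [567, -30, 32], [573, -32, 32]]
side 234 [[542, -28, 34], [548, -28, 31], [553, -33, 35], [559, -34, 34], [566, -32, 30], [571, -35, 31]]
TCP px [310.11602275 237.14080735]
```

The depth images show the shut fingertips about 27 mm above the reported TCP, at z≈0.055 when the TCP reads 0.025. That explains both free passes over the tag. I back off and come down that much lower.

```bash
python3 -m handwheel '[[0,0,0,0.02,0,0,0.0],[0,0,0,0.038,0,0,0.0],[0,0,0,0.038,0,0.004,0.0],[0,0,0,0.038,0,0.01,0.0],[0,0,0,0.038,0,0.015,0.0],[0,0,0,0.038,0,0.018,0.0],[0,0,0,0.038,0,0.02,0.0],[0,0,0,0.038,0,0.022,0.0],[0,0,0,0.038,0,0.024,0.0],[0,0,0,0.038,0,0.024,0.0]]'
python3 - <<'E'
from station import *
import numpy as np
from m import *
for n in("side","scene"):
    p,d=camera(n);c=get_calibration(n);T=c["extrinsics"];K=c["camera_matrix"]
    v,u=np.mgrid[:420,:560];Pc=np.dstack([(u-K[0,2])/K[0,0]*d,(v-K[1,2])/K[1,1]*d,d]);W=(Pc-T[:3,3])@T[:3,:3]
    e=state()["ee_pos"];m=(d>0)&(abs(W[...,0]-e[0])<.014)&(abs(W[...,1]-e[1])<.018)&(W[...,2]>.025)
    print(n,e,"finger low z",np.sort(W[...,2][m])[:12].round(3),"px",np.argwhere(m)[-1:])
E
```

```text
time_s: 9.2
ee_pos: [0.5171, -0.0362, 0.0011]
orientation: [0.018, 1.0, -0.001, 0.001]
wrist_force: [-0.4, 0.7, -0.1]
finger_gap: 0.0003
side [ 0.51716958 -0.03623102  0.00115511] finger low z [0.026 0.027 0.028 0.03  0.03  0.031 0.032 0.034 0.035 0.035 0.036 0.036] px [[241 302]]
scene [ 0.51723517 -0.03621359  0.00122476] finger low z [0.025 0.025 0.025 0.026 0.026 0.027 0.027 0.029 0.029 0.031 0.032 0.034] px [[219 264]]
```

No contact force, and the tips are now about 4 mm above the bed. I push, stopping roughly 8 mm short of the fence.

```bash
python3 -m handwheel '[[0,0,0,-0.006,0,0.001,0.0],[0,0,0,-0.012,0,0.001,0.0],[0,0,0,-0.018,0,0.001,0.0],[0,0,0,-0.025,0,0.001,0.0],[0,0,0,-0.032,0,0.001,0.0],[0,0,0,-0.04,0,0.001,0.0],[0,0,0,-0.048,0,0.001,0.0],[0,0,0,-0.056,0,0.001,0.0],[0,0,0,-0.063,0,0.001,0.0],[0,0,0,-0.069,0,0.001,0.0]]'
python3 look.py 6
```

```text
time_s: 10.55
ee_pos: [0.5866, -0.0387, 0.0004]
orientation: [0.018, 1.0, -0.001, 0.001]
wrist_force: [0.9, 0.2, 0.8]
finger_gap: -0.0001
scene [(array([624.7, -39.1]), array([94.8, 54.5]), -2.5)]
side []
[ 5.86979764e-01 -3.87368633e-02  4.51472852e-04]
```

View pics/both6.png

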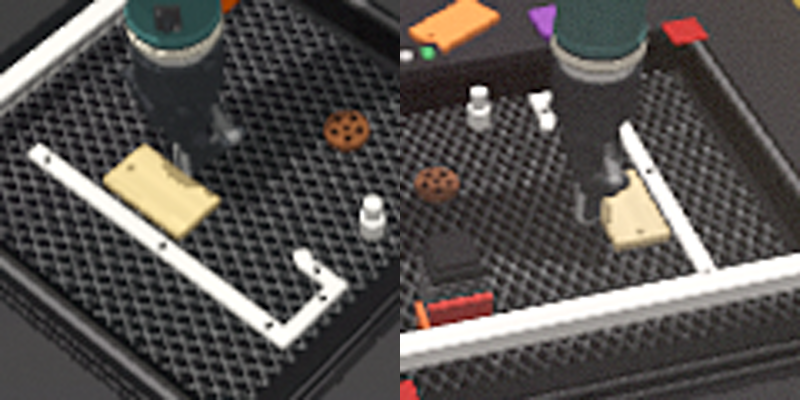

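The tag is now square to the fence (yaw -2.5°) and about 6 mm away from it. I push until it makes contact.

```bash
python3 -m handwheel '[[0,0,0,-0.002,0,0,0.0],[0,0,0,-0.004,0,0,0.0],[0,0,0,-0.005,0,0,0.0],[0,0,0,-0.006,0,0,0.0],[0,0,0,-0.007,0,0,0.0],[0,0,0,-0.008,0,0,0.0],[0,0,0,-0.009,0,0,0.0],[0,0,0,-0.010,0,0,0.0],[0,0,0,-0.010,0,0,0.0],[0,0,0,-0.010,0,0,0.0]]'
python3 look.py 7 
```

```text
time_s: 11.9
ee_pos: [0.5951, -0.039, 0.0]
orientation: [0.018, 1.0, -0.001, -0.0]
wrist_force: [-4.7, 0.8, 2.5]
finger_gap: 0.0003
scene [(array([631.9, -39.5]), array([94.9, 51.7]), -2.84)]
side []
[ 5.95040134e-01 -3.89987164e-02  1.11524214e-05]
```

The tag is against the fence: the force is 4.7 N and the tag's centre is at (632,-39.5), yaw -2.8°. Now I step back, up and around to its trailing (-y) end.

```bash
python3 -m handwheel '[[0,0,0,0.012,0,0,0.0],[0,0,0,0.02,0,-0.006,0.0],[0,0,0,0.02,-0.005,-0.035,0.0],[0,0,0,0.005,-0.045,-0.035,0.0],[0,0,0,-0.036,-0.072,-0.035,0.0],[0,0,0,-0.036,-0.072,-0.035,0.0],[0,0,0,-0.036,-0.072,-0.025,0.0],[0,0,0,-0.036,-0.072,-0.01,0.0],[0,0,0,-0.036,-0.072,-0.001,0.0],[0,0,0,-0.036,-0.072,-0.001,0.0]]'
python3 look.py 8
python3 - <<'E'
from station import *
import cv2,numpy as np
from m import *
c=get_calibration("wrist");p,d=camera("wrist");np.savez("pics/wrist8.npz",p=p,d=d,**c);cv2.imwrite("pics/wrist8.png",p[:,:,::-1])
print(tag("pics/wrist8.npz",150))
b=cv2.imread("pics/both8.png");w=cv2.resize(p[:,:,::-1],(400,300));cv2.imwrite("pics/all8.png",np.hstack([b[:300,:400],w]))
E
```

```text
time_s: 13.25
ee_pos: [0.6273, -0.1117, -0.0003]
orientation: [0.018, 1.0, -0.0, -0.002]
wrist_force: [-0.2, -0.2, -0.5]
finger_gap: 0.0002
scene [(array([631.4, -39.3]), array([94.9, 51.9]), -2.02)]
side []
[ 0.62840353 -0.11214557  0.00093986]
[(array([633.17297363, -37.04627228]), (92.73194122314453, 52.25541305541992), np.float32(-2.1353397))]
```

View pics/all8.png

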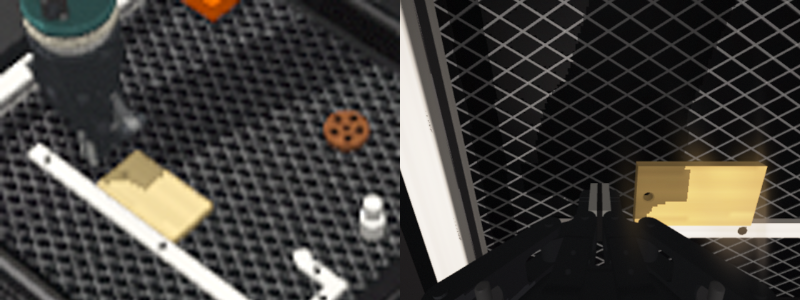

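The tag lies flush along the fence, and the fingers are behind its holed end in the wrist view. I push along the fence with a slight bias towards it, for the first 90 mm.

```bash
python3 -m handwheel '[[0,0,0,-0.002,0.008,0.0005,0.0],[0,0,0,-0.002,0.016,0.0005,0.0],[0,0,0,-0.002,0.024,0.0005,0.0],[0,0,0,-0.0025,0.033,0.0005,0.0],[0,0,0,-0.0025,0.043,0.0005,0.0],[0,0,0,-0.003,0.053,0.0005,0.0],[0,0,0,-0.003,0.063,0.0005,0.0],[0,0,0,-0.003,0.073,0.0005,0.0],[0,0,0,-0.0035,0.082,0.0005,0.0],[0,0,0,-0.0035,0.09,0.0005,0.0]]'
python3 look.py 9
python3 - <<'E'
from station import *
from m import *
c=get_calibration("wrist");p,d=camera("wrist");np.savez("pics/wrist9.npz",p=p,d=d,**c)
print(tag("pics/wrist9.npz",110))
b=cv2.imread("pics/both9.png");w=cv2.resize(p[:,:,::-1],(400,300));cv2.imwrite("pics/all9.png",np.hstack([b[100:400,:400],w]))
E
```

```text
time_s: 14.65
ee_pos: [0.6355, -0.0218, 0.0007]
orientation: [0.018, 1.0, -0.001, -0.0]
wrist_force: [-0.4, 0.2, 0.4]
finger_gap: 0.0003
scene [(array([633.9,  31. ]), array([94.2, 51.9]), -2.02)]
side []
[ 6.35486274e-01 -2.08958606e-02  6.03254979e-04]
[(array([632.98773193,  30.8306427 ]), (90.5038070678711, 53.765296936035156), np.float32(-2.0636616))]
```

View pics/all9.png

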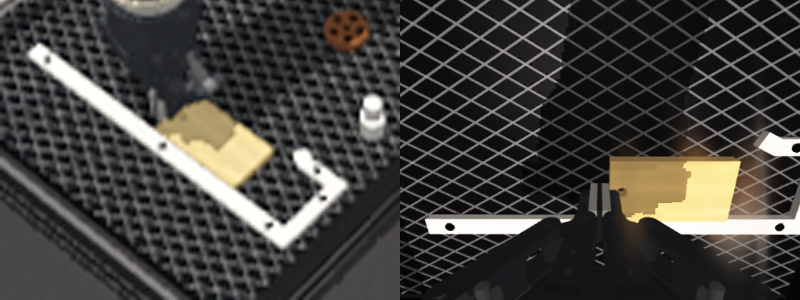

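The tag has advanced to y=31 mm and is still flush and parallel, with 55 mm to go. The keeper mouth ahead at wrist (790,140) is clear of the tag's edge. I continue and slow down at the end.

```bash
python3 -m handwheel '[[0,0,0,0,0.008,0,0.0],[0,0,0,0,0.017,0,0.0],[0,0,0,-0.0005,0.026,0,0.0],[0,0,0,-0.0005,0.035,0,0.0],[0,0,0,-0.0005,0.042,0,0.0],[0,0,0,-0.0005,0.047,0,0.0],[0,0,0,-0.001,0.050,0,0.0],[0,0,0,-0.001,0.052,0,0.0],[0,0,0,-0.001,0.054,0,0.0],[0,0,0,-0.001,0.055,0,0.0]]'
python3 look.py 10
```

```text
time_s: 16.05
ee_pos: [0.6383, 0.0331, 0.0006]
orientation: [0.018, 1.0, -0.001, -0.0]
wrist_force: [-0.4, -0.7, -0.3]
finger_gap: 0.0001
scene [(array([636.1,  85.4]), array([91.8, 51.2]), -2.02)]
side []
[6.38318942e-01 3.32181579e-02 5.63213274e-04]
```

No end-stop force yet. I press a little further, in small steps.

```bash
python3 -m handwheel '[[0,0,0,0,0.001,0,0.0],[0,0,0,0,0.0015,0,0.0],[0,0,0,0,0.002,0,0.0],[0,0,0,0,0.0025,0,0.0],[0,0,0,0,0.003,0,0.0],[0,0,0,0,0.0035,0,0.0],[0,0,0,0,0.004,0,0.0],[0,0,0,0,0.0045,0,0.0],[0,0,0,0,0.005,0,0.0],[0,0,0,0,0.005,0,0.0]]'
python3 look.py 11
```

```text
time_s: 17.4
ee_pos: [0.6384, 0.0345, 0.0006]
orientation: [0.018, 1.0, -0.002, -0.0]
wrist_force: [-0.3, -8.2, 0.6]
finger_gap: 0.0
scene [(array([636.2,  87.4]), array([91.1, 51.2]), -2.02)]
side []
[6.38408310e-01 3.44998111e-02 5.97280775e-04]
```

The end-stop reaction is 8.2 N, so the tag is home. I back straight off, then rise to a clear viewpoint.

```bash
python3 -m handwheel '[[0,0,0,0,-0.006,0,0.0],[0,0,0,0,-0.014,0,0.0],[0,0,0,0,-0.024,0,0.0],[0,0,0,0,-0.024,-0.03,0.0],[0,0,0,0,-0.024,-0.08,0.0],[0,0,0,0.02,-0.02,-0.13,0.0],[0,0,0,0.05,-0.01,-0.18,0.0],[0,0,0,0.08,0,-0.23,0.0],[0,0,0,0.08,0,-0.25,0.0],[0,0,0,0.08,0,-0.25,0.0]]'
python3 look.py 12
python3 - <<'E'
from station import *
from m import *
c=get_calibration("wrist");p,d=camera("wrist");np.savez("pics/wrist12.npz",p=p,d=d,**c)
print(tag("pics/wrist12.npz",110),state()["ee_pos"],state()["wrist_force"])
cv2.imwrite("pics/w12.png",cv2.resize(p[90:300,140:420,::-1],None,fx=2.8,fy=2.8,interpolation=cv2.INTER_CUBIC))
E
```

```text
time_s: 18.75
ee_pos: [0.5595, 0.0388, 0.2526]
orientation: [0.018, 1.0, -0.001, 0.002]
wrist_force: [-0.4, 0.2, -0.7]
finger_gap: -0.0001
scene [(array([635.8,  86.1]), array([93.8, 51.9]), -2.02)]
side []
[0.55821111 0.03842344 0.24977399]
[(array([634.79119873,  84.44752502]), (90.3718032836914, 52.499229431152344), np.float32(-2.1586046))] [0.55797091 0.03832302 0.2492041 ] [ 0.42055158 -1.17819078  0.43433432]
```

View pics/w12.png

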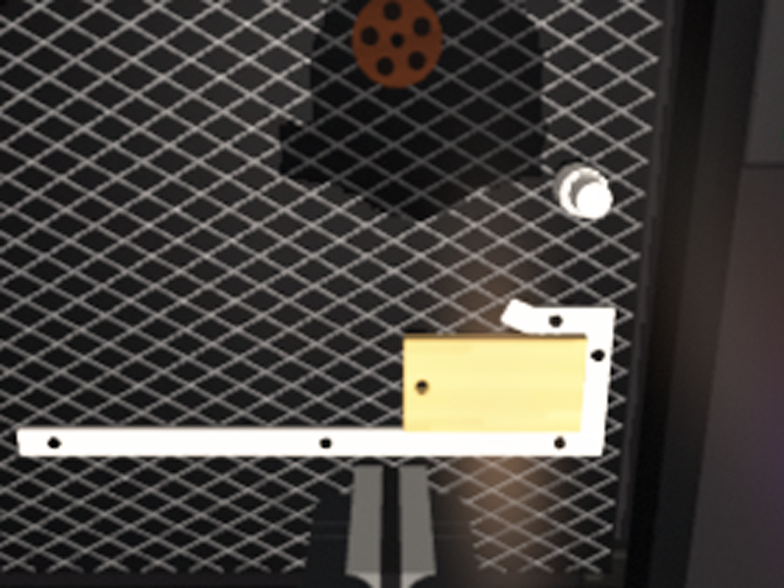

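The tag fills the pocket: its end meets the stop at crop (583,385), its long edge lies on the fence at (490,430), and a thin gap remains at the keeper at (555,335). The wheel and gauge have not moved, and the hand is clear.

```bash
python3 -c "
from station import *
print(sign_off(), state()['time_s'])"
```

```text
the job is handed in; nothing more can be done
the job is handed in; nothing more can be done
```

The tag is fully home in the corner pocket, and I handed the job in at about 19 s of the 54 s allowed. With the fingers shut, I pushed the tag square against the fence (4.7 N reaction). I then slid it flat along the fence by pushing its trailing end, until the end stop pushed back with 8.2 N. Last, I backed off and rose clear.

**Final checks:**
- **Position:** the tag's centre measured (636, 86) mm in the scene camera and (635, 84.5) mm in the wrist camera. I estimated home at (636, 86) mm. The roughly 2 mm difference is within the calibration error.
- **Alignment:** the tag's yaw is -2.0 to -2.2°, against -2.1° for the fence.
- **Picture:** no gap shows at the fence or the end stop. The wheel and gauge look unmoved, and the hand is well above the bed.

**What disagreed or went wrong:**
- **Missed passes:** the first two pushing passes went over the tag without moving it. In the depth images the real fingertips sat about 27 mm above the reported tool point, so I lowered by that much.
- **Side camera:** it gave no usable reading of the tag at the end because its view mask failed. The final position rests on the scene and wrist cameras and the contact forces.
- **Screwdriver and bottle:** I did not re-measure them, but the arm made no contact near them.

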